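Check a button in filtered light

TASK

Use the button colour reader: with the upright post on its sliding carrier, bring the middle of the round button under the fixed pointer's tip and rest there for a second, then bring the middle of the square button under the tip and leave the carrier there. Then take the tallest glass cell out of the rack, touching it only on its two broad frosted faces, and hold it upright in the open gap between the lamp tube and the reader's head, so that the beam goes squarely in and out of the two clear faces through the middle of the cell's lower half, the cell touching nothing but the fingers. The program finishes while the gripper is still holding the cell there, at rest; the other things stay where they are.

Things in the scene. Friction and masses are not known exactly. Their poses are not given: they have to be found in the camera images.
- reader: Fixed button colour reader, grey base 12 mm thick. Origin: on the table under the pointer tip; x away from the robot, y to the lamp, z up. White head: x 20 to 130, y -12 to 60 mm, 97 to 163 mm high; inlet tube (32 mm across) from it to y 90; lamp tube (36 mm across) from y 170 to 200, then a 60 mm lamp box to y 255, top at 160 mm. On the -x side only the low carrier.
- pointer_tip (a point): Tip of the fixed slanting steel pointer, 42 mm above the table, 7 mm above the buttons; the pointer comes from the head on its +x side. Axes as the reader's.
- light_path (a point): Middle of the open gap (80 mm long along the reader's y, from tube to tube), on the axis of the light beam, 130 mm above the table. Axes as the reader's: the beam runs along its y; 8 mm across. The gap is open above and on both x sides.
- xslide (a joint): Carrier's slide along the reader's x, m, -0.042 to 0.042 between the stops; grows away from the robot. Stays where it is left (about 1.5 N of friction, light drag).
- yslide (a joint): Carrier's slide along the reader's y, m, -0.042 to 0.042; grows towards the lamp. Same friction. Both slides move freely together, so the post may be led in any level direction; the carrier does not turn.
- post_top (a point): Top centre of the upright round black post by which the carrier is moved: 18 mm across, 43 mm tall, its top 75 mm above the table, at the robot-side end of the aluminium carrier plate (200 x 130 mm, its top 32 mm above the table).
- round_button (a point): Centre of the top of the round wooden button, 24 mm across, 3 mm thick, fixed on the carrier, 105 mm in x and +32 mm in y from the post (reader's axes).
- square_button (a point): Centre of the top of the square wooden button, 24 mm wide, 3 mm thick, fixed on the carrier, 149 mm in x and -32 mm in y from the post (reader's axes).
- rack: Wooden rack fixed on the table, 60 x 200 x 25 mm, three pockets 65 mm apart along its y, each 15 mm deep (floor 10 mm above the table). One glass cell stands in each; which one where varies. Origin: centre of its underside.
- cell: The tallest glass cell, 20 (its x) by 34 (its y) by 80 mm tall, 0.09 to 0.14 kg, upright in a rack pocket with 3 mm of play, 65 mm standing out. Origin: centre of its underside, 10 mm above the table. Its broad faces (34 mm wide, at +x and -x) are frosted white: grip across these 20 mm. Its narrow faces (20 mm wide, at +y and -y) are clear: light passes along its y.
- cell_window (a point): Point inside the tall cell on its middle axis, 20 mm above its underside: the middle of its lower half, to be put at light_path. Axes as the cell's.
- cell_frost_a: one of the tall cell's two broad frosted faces (on its +x side, 34 x 80 mm). Origin: the cell's own.
- cell_frost_b: one of the tall cell's two broad frosted faces (on its -x side, 34 x 80 mm). Origin: the cell's own.
- cell_clear_a: one of the tall cell's two narrow clear faces (on its +y side, 20 x 80 mm), not to be touched. Origin: the cell's own.
- cell_clear_b: one of the tall cell's two narrow clear faces (on its -y side, 20 x 80 mm), not to be touched. Origin: the cell's own.
- cell_mid: Bystander: glass cell like the tall one (same 20 x 34 mm plan) but 58 mm tall, in another pocket of the rack. Origin: centre of its underside.
- cell_short: Bystander: the same cell, 40 mm tall, in the remaining pocket. Origin: centre of its underside.
- cone_near: Bystander: cone of sewing thread, 68 mm across, 118 mm tall, standing loose between rack and reader, on the robot's side. Origin: centre of its underside.
- cone_far: Bystander: another such thread cone, 68 mm across, 118 mm tall, beyond the rack. Origin: centre of its underside.
- jar: Bystander: lidded jar, 70 mm across, 90 mm tall, beyond the rack, towards the lamp. Origin: centre of its underside.
- screwdriver: Bystander: screwdriver lying to the right of the reader. Origin: at its underside.
- coaster: Bystander: round cork coaster, 100 mm across, 12 mm thick, on the robot's right. Origin: centre of its underside.
- tape_case: Bystander: square tape-measure case, 60 x 60 x 30 mm, close to the robot. Origin: centre of its underside.
Things that resemble listed ones, but are neither listed nor needed, are in the scene too. Of the things shaped like the rack, the wooden one is meant.

How it is judged:
By the outcome, as a careful person would: the job done as asked, in the order asked, and still so for the second after the job is handed in, while the arm keeps its last pose, push and grip.
It also fails if it takes over 58 s, if anything falls off the work surface, if the arm or the gripper's body presses on something with over 40 N, if the wrist force passes 120 N, or if a joint passes its speed limit or range.

ROBOT

A 6-joint arm with a two-finger parallel gripper is mounted at the origin on the work surface. World frame = base frame: x ahead of the robot, y to its left, z up, the work surface at z = 0. Lengths are in mm, angles in rad, forces in N, time in s.
With the tool pointing down it reaches from about 300 to 775 mm from the base axis. Payload 14.6 kg.
Tool frame: the origin (TCP) lies at the very end of the fingers, on their centre line; the grasp point (between the pads) lies 19 mm behind it; z points along the fingers, y is the line along which they close (so a half turn about z gives the same grasp; the last joint's range is limited). The gripper opens to 94 mm and grips with 3 to 60 N. Pads are 16 mm wide; open, the fingers measure 119 mm over their backs; the gripper's body (75 mm by 177 mm) begins 78 mm behind the grasp point.
Start: joints at [-1.415, 0.3, 1.521, -0, 1.321, -0.067], TCP at [121.522, -536.397, 176.046] pointing down, gripper open.
Joint ranges: [-3.03, 3.03], [-0.79, 2.21], [0.23, 2.52], [-1.04, 4.18], [0, 3.07], [-2.55, 2.55]. Speed limits (rad/s): [2.22, 2.22, 2.57, 3.14, 3.14, 3.14].

INTERFACE

Orientations are given as [roll, pitch, yaw] about the fixed x, y, z axes, in that order (R = Rz(yaw) Ry(pitch) Rx(roll)).
In Python, from cell import manip, eyes, ticket gives the robot as it stands. The module is installed in compiled form; this text tells all that it offers.
- The arm moves only by the tool arm_command, never from a script. Its argument "plan" is a list of rows, each a list of 5 numbers: the opening, from -1 (shut) to 1 (fully open), then the shift along the tool's x, y, z in m, then the turn about the tool's z in rad. In form: [[jaw, dx, dy, dz, roll], ...]. A call has 1 to 20 rows; each row shifts and turns the commanded pose from where the row before left it, along the tool's axes as they then stand; what a row does not reach is not made up. A row lasts 1/8 s, in which the tool goes at most 62.5 mm and 10.7 degrees, less where a joint would pass 70% of its speed; a pose out of reach is approached as far as the arm can. A call is refused whole if a number of a shift passes 0.0625 or a number of a turn 0.188, either way. A call with a gripper value outside its range is refused whole. The fingers move at their own pace and stop on an object; "newtons" is the grip in N (left out, the last holds). Time passes only in rows, so rows that do not move let the fingers close. It gives the time, the measured TCP pose, the force, the opening and the grip force at its end, in the units of the state.
- manip.read_state(): the state, without advancing time (a new reading comes with each control period).
- eyes.camera(name): name is "side" or "top" or "wrist"; returns a dict with "img" (480x640x3 uint8, blue, green, red), "z_map" (480x640 float32, mm along the optical axis (not along the pixel's ray), 0 where there is no reading), "fx", "fy", "cx", "cy" (pixels), "eye" and "orientation" of the camera in the world. Camera axes: x right, y down, z forward; pixel columns grow to the right and rows downward; lengths in mm; the calibration is good to about 2 mm. A picture is of the moment at which its call begins.
- ticket.sign_off(): hands the job in; it is judged then, once.
The state is a dict: "clock": time; "joints": joint angles; "qd": joint speeds; "effort": joint torques, N m; "eef_pos": TCP position; "eef_rot": TCP orientation; "wrist_force": force on the tool from outside, world axes, zero at the start; "moment": the same for the moment, N m; "finger_gap": finger opening in mm; "finger_force": force on a finger pad.
Only numpy, scipy, OpenCV 4.12 (cv2) and the standard library are available. Lean on these libraries where they do the work, as an engineer would, in place of code of your own. Each camera call takes 0.05 s, during which the arm holds its last target. There are 200 camera calls.

## Working session

There is one attempt and no reset: what is moved stays moved. The work goes in short steps, Python scripts to look and compute and a tool call to move; the robot and the scene stay as the last step left them, time stands still between calls to the robot, and variables do not carry over. Pictures are saved under pics/ and viewed, at most 10 in all, crops included, and the job is handed in when it is done.

Besides the shell and the picture viewer there is one more tool, called after "Call:" by a JSON object that holds its "api" and its "payload", one argument or row to a line. arm_command: Moves the arm, as the interface text tells. Its arguments: {"type":"object","properties":{"plan":{"type":"array"},"newtons":{"type":"number"}},"required":["plan"]}

```bash
mkdir -p pics; cat > h.py <<'E'
import numpy as np, cv2
from scipy.spatial.transform import Rotation as R
from cell import manip, eyes, ticket
def snap(n,save=None):
    c=eyes.camera(n)
    if save: cv2.imwrite('pics/'+save,c['img'])
    np.savez('/tmp/'+n+'.npz',**c); return c
def load(n): return dict(np.load('/tmp/'+n+'.npz'))
def rot(c):
    o=np.array(c['orientation'],float)
    return o if o.shape==(3,3) else (R.from_euler('xyz',o).as_matrix() if o.size==3 else R.from_quat(o).as_matrix())
def ray(c,u,v): return rot(c)@np.array([(u-c['cx'])/c['fx'],(v-c['cy'])/c['fy'],1.])
def pt(c,u,v): return np.array(c['eye'])+ray(c,u,v)*float(c['z_map'][int(v),int(u)])
def ptz(c,u,v,z):
    d=ray(c,u,v); e=np.array(c['eye']); return e+d*(z-e[2])/d[2]
def cloud(c):
    v,u=np.mgrid[0:480,0:640]; z=c['z_map']
    p=np.stack([(u-c['cx'])/c['fx']*z,(v-c['cy'])/c['fy']*z,z],-1)
    return p@rot(c).T+np.array(c['eye'])
E
python3 - <<'E'
from h import *
for n in('top','side'):
    c=snap(n,n+'0.png'); print(n,c['eye'],c['orientation'],c['fx'])
print(manip.read_state())
E
```

```text
top [ 296.9279859    44.5768428  1350.86122068] [-2.96738352e+00 -1.46368843e-03 -1.57731854e+00] 490.0450001229218
side [-245.38969705  906.7393356  1039.82191662] [-2.25284287 -0.02107533 -2.38627116] 599.5293143365566
{'clock': 0.1, 'joints': array([-1.41462861e+00,  3.00404651e-01,  1.52146637e+00, -1.89776431e-06,
        1.32071209e+00, -6.65803916e-02]), 'qd': array([-0.00065685, -0.00142111, -0.00235128, -0.00037744,  0.00068928,
       -0.00024233]), 'effort': array([ 4.27232399e-04, -5.32646406e+01, -3.53284156e+01,  7.09057529e-02,
        2.35340249e-02, -6.88115301e-05]), 'eef_pos': array([ 121.4696056 , -536.16635997,  175.57132329]), 'eef_rot': array([-3.14060427e+00, -6.40619897e-05,  2.22748546e-01]), 'wrist_force': array([-0.12088133, -0.15963506, -0.01068947]), 'moment': array([-2.11312094e-02, -4.80444473e-02, -5.88640130e-05]), 'finger_force': 0.0, 'finger_gap': 94.02686047514638}
```

View pics/top0.png

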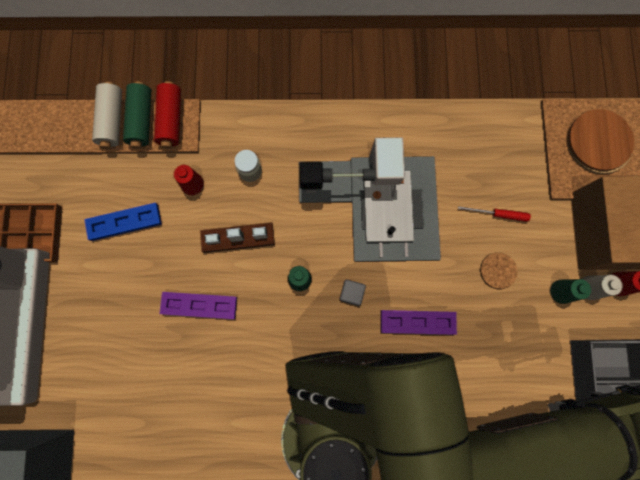

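View pics/side0.png

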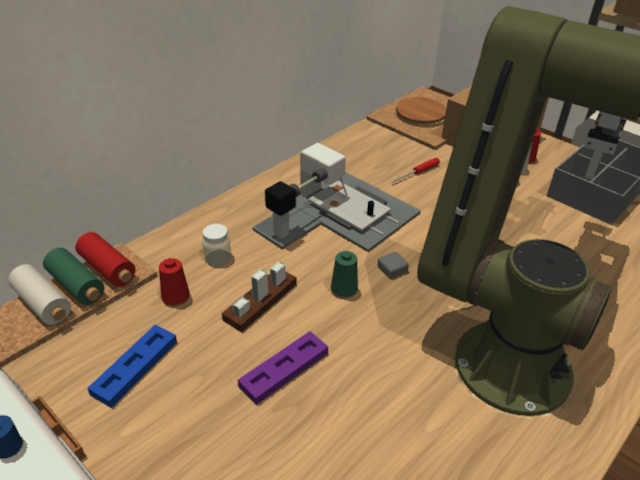

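Top view shows the wooden rack at (237,237), with cells at (211,238), (234,234) and (260,232). The look-alike racks are blue (123,221) and purple (198,306) and (418,322). The reader head is at (387,160), the post at about (391,231), the lamp at (312,175), and the cones at (299,278) and (188,180). From the side view, the middle cell (261,285) looks tallest. Next is one close crop to check this.

```bash
python3 - <<'E'
from h import *
c=load('top'); s=load('side')
a=cv2.resize(c['img'][135:265,295:445],(800,693)[:2],interpolation=cv2.INTER_CUBIC)[:, :]
a=cv2.resize(c['img'][135:265,295:445],None,fx=4,fy=4,interpolation=cv2.INTER_CUBIC)
b=cv2.resize(c['img'][215:260,195:280],None,fx=2.35*1,fy=2.35,interpolation=cv2.INTER_CUBIC)
d=cv2.resize(s['img'][250:330,215:305],None,fx=2.2,fy=2.2,interpolation=cv2.INTER_CUBIC)
out=np.zeros((520,800,3),np.uint8); out[:,:600]=a
out[:b.shape[0],600:600+min(200,b.shape[1])]=b[:,:200]; out[200:200+d.shape[0],600:600+d.shape[1]]=d
cv2.imwrite('pics/crop1.png',out)
P=cloud(c); Z=P[...,2]
# heights of rack cells, reader bits
for n,(u0,u1,v0,v1) in dict(rack=(195,280,215,260),head=(365,410,130,190),lamp=(295,330,155,195),post=(380,402,222,242)).items():
    q=P[v0:v1,u0:u1].reshape(-1,3)
    for lo,hi in [(18,32),(40,60),(60,82),(82,100),(150,170)]:
        m=q[(q[:,2]>lo)&(q[:,2]<hi)]
        if len(m)>5:
            r=cv2.minAreaRect(m[:,:2].astype(np.float32)); print(n,lo,hi,len(m),np.round(m.mean(0),1),np.round(r[0],1),np.round(r[1],1),round(r[2],1))
for u,v in [(211,238),(234,232),(260,230)]: print(pt(c,u,v))
E
```

```text
rack 18 32 1157 [531.3 253.4  25.2] [533.9 254. ] [ 61.3 200.8] 6.3
rack 40 60 155 [527.6 288.5  49.8] [533.7 253.7] [ 20.6 163.9] 5.8
rack 60 82 133 [538.  201.3  68.5] [537.3 221.4] [21.4 99.3] 6.7
rack 82 100 107 [533.9 253.7  90. ] [534.2 253.5] [20.8 34.1] 8.1
head 18 32 198 [ 684.5 -172.9   29.4] [ 711.7 -165.7] [123.5  96.6] 87.7
head 40 60 11 [ 749.5 -117.6   50. ] [ 753.8 -115.7] [17.5  6.1] 25.5
head 60 82 15 [ 714.3 -139.8   71.7] [ 707.1 -144.4] [125.7   7. ] 31.3
head 82 100 11 [ 720.4 -131.5   89. ] [ 698.3 -124.8] [122.8  48.7] 30.2
head 150 170 1198 [ 709.3 -150.3  162. ] [ 712.4 -146.2] [112.   82.2] 0.4
lamp 18 32 26 [670.5  36.8  23.9] [690.9  17. ] [ 46.  100.2] 58.8
lamp 40 60 16 [660.5  50.3  48.4] [660.4  49.4] [24.8  1.5] 89.2
lamp 150 170 542 [672.9  48.6 159.4] [675.7  40.1] [60.8 76.9] 1.5
post 18 32 204 [ 542.8 -168.6   29.4] [ 545.3 -169.6] [53.  59.5] 0.2
post 40 60 12 [ 538.3 -161.9   48.2] [ 538.8 -161.8] [15.5  5.9] 54.0
post 60 82 43 [ 543.3 -164.4   72.7] [ 543.6 -164.5] [15.7 16.5] 81.9
[526.55899814 318.35473634  48.71692115]
[534.65074389 249.80881118  91.03559942]
[544.6254851  184.77153451  64.6895941 ]
```

View pics/crop1.png

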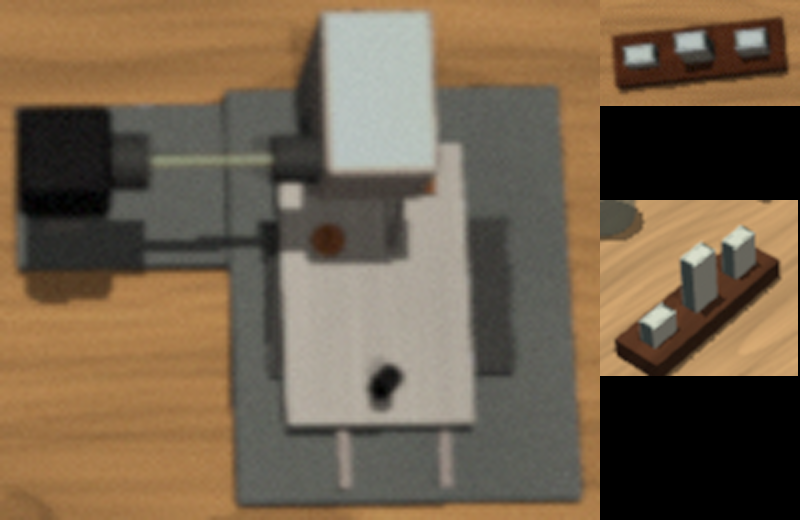

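The crop confirms it: the tall cell (z≈90 mm) is in the middle pocket, with the mid cell (z≈68) on the right and the short one (z≈50) on the left. The post is at crop (388,378), the round button at crop (328,240), and the beam runs along row ~160 of the crop. Next, the reader's pose.

```bash
python3 - <<'E'
from h import *
c=load('top')
f=lambda n,u,v,z: print(n,np.round(ptz(c,295+u/4-.4,135+v/4-.4,z)[:2],1))
f('beamL',150,160,130);f('beamR',272,159,130)
for u,v in[(330,172),(436,170),(322,12),(431,12)]: f('head',u,v,163)
for u,v in[(20,110),(108,110)]: f('lamp',u,v,160)
for u,v in[(287,427),(474,424),(462,145)]: f('plate',u,v,32)
for u,v in[(237,505),(580,500),(557,88),(228,88)]: f('base',u,v,12)
f('round',328,240,35);f('sq(part)',430,186,35);f('posttop',390,375,75)
P=cloud(c);M=np.zeros((480,640),bool);M[125:270,290:450]=1
for n,lo,hi,ym in[('head',161,166,(-300,-60)),('lamp',157,163,(0,100)),('plate',30.5,34,(-300,-90)),('base',10,14,(-400,-60))]:
    m=M&(P[...,2]>lo)&(P[...,2]<hi)&(P[...,1]>ym[0])&(P[...,1]<ym[1])
    r=cv2.minAreaRect(P[m][:,:2].astype(np.float32)); print(n,m.sum(),np.round(r[0],1),np.round(r[1],1),round(r[2],2))
E
```

```text
beamL [676.9  -7.1]
beamR [677.1 -86.1]
head [ 658.1 -118.8]
head [ 659.  -185.6]
head [ 764.1 -116.8]
head [ 763.7 -186.4]
lamp [701.   76.2]
lamp [700.6  20.4]
plate [ 517.6 -102.3]
plate [ 518.8 -230. ]
plate [ 717.  -229.8]
base [466.7 -68.7]
base [ 468.7 -304.9]
base [ 765.3 -303.6]
base [766.7 -68.5]
round [ 648.2 -133.6]
sq(part) [ 686.5 -205.7]
posttop [ 544.9 -166.7]
head 753 [ 711.4 -150.3] [109.  71.] 0.1
lamp 383 [674.8  48.6] [58.4 58.5] 0.28
plate 1282 [ 634.4 -164.4] [231.7 129.6] 0.42
base 2368 [ 623.  -183.1] [311.7 244.4] 0.47
```

Call:
{"api": "arm_command", "payload": {
  "plan": [
    [1,0.0412,-0.0224,0,0],
    [1,0.0412,-0.0224,0,0],
    [1,0.0412,-0.0224,0,0],
    [1,0.0412,-0.0224,0,0],
    [1,0.0412,-0.0224,0,0],
    [1,0.0412,-0.0224,0,0],
    [1,0.0412,-0.0224,0,0],
    [1,0.0412,-0.0224,0,0],
    [1,0.0412,-0.0224,0,0],
    [1,0.0412,-0.0224,0,0],
    [1,0.0412,-0.0224,0,0],
    [1,0.0412,-0.0224,0,0],
    [1,0,0,0,-0.1685],
    [1,0,0,0,-0.1685],
    [1,0,0,0,-0.1685],
    [1,0,0,0,-0.1685],
    [1,0,0,0,-0.1685],
    [1,0,0,0,-0.1685],
    [1,0,0,0,-0.1685],
    [1,0,0,0,-0.1685]
  ],
  "newtons": 30
}}

```text
clock: 2.6
eef_pos: [544.1, -164.9, 175.7]
eef_rot: [-3.141, -0.0, 1.576]
wrist_force: [0.4, -0.2, 0.4]
finger_gap: 94.0
finger_force: 0.0
```

```bash
python3 - <<'E'
from h import *
c=snap('wrist','w1.png'); s=manip.read_state(); print(s['clock'],s['eef_pos'],s['eef_rot'],c['eye'],c['orientation'],c['fx'])
E
```

```text
2.65 [ 544.15049623 -164.95473868  175.69083732] [-3.14090549e+00 -2.20598622e-04  1.58478437e+00] [545.38929884 -93.18830906 384.6680764 ] [2.89236910e+00 1.87991326e-03 5.33170948e-03] 393.09005456496675
```

View pics/w1.png

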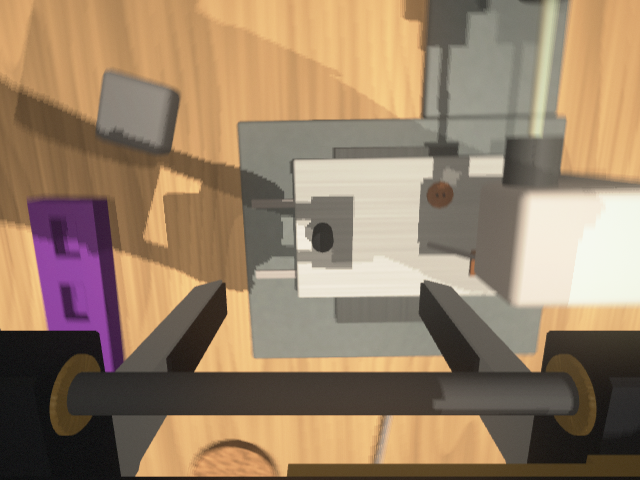

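The wrist view shows the post at (321,236), the round button at (440,194), and the pointer's left end at about (428,243). I'll enlarge it to find the tip.

```bash
python3 - <<'E'
from h import *
c=load('wrist')
cv2.imwrite('pics/c2.png',cv2.resize(c['img'][170:290,300:500],None,fx=4,fy=4,interpolation=cv2.INTER_CUBIC))
for n,u,v,z in[('post',321,232,75),('round',440,194,35),('tip',428,243,42)]: print(n,np.round(ptz(c,u,v,z),1))
E
```

```text
post [ 543.9 -159.6   75. ]
round [ 649.1 -133.1   35. ]
tip [ 639.7 -176.2   42. ]
```

View pics/c2.png

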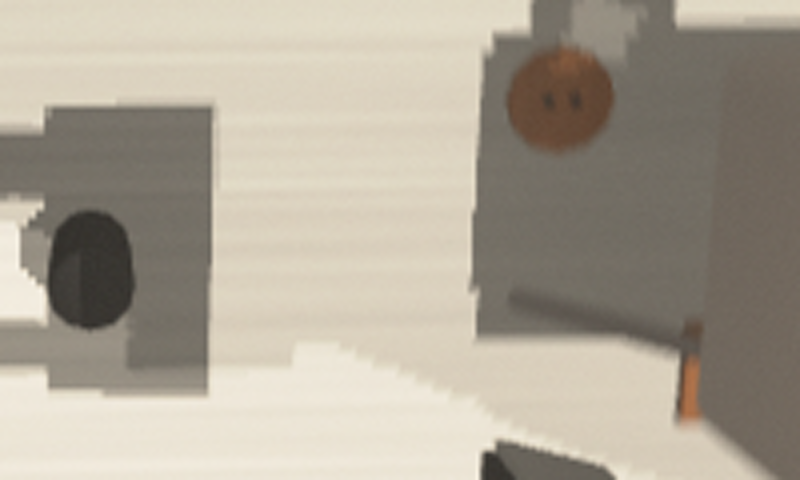

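```bash
python3 - <<'E'
from h import *
c=load('wrist')
for n,u,v,z in[('post',322.6,241.3,75),('round',439.9,194.6,35),('tip',427.3,244,42),('sqcorner?',475,231,35)]: print(n,np.round(ptz(c,u,v,z),1))
E
```

```text
post [ 545.2 -167.3   75. ]
round [ 649.1 -133.6   35. ]
tip [ 639.2 -177.1   42. ]
sqcorner? [ 683.5 -166.4   35. ]
```

Call:
{"api": "arm_command", "payload": {
  "plan": [
    [1,-0.0015,0.001,0.022,0],
    [1,0,0,0.022,0],
    [1,0,0,0.022,0],
    [1,0,0,0.022,0],
    [1,0,0,0.022,0],
    [1,0,0,0.018,0],
    [-1,0,0,0,0],
    [-1,0,0,0,0],
    [-1,0,0,0,0],
    [-1,0,0,0,0],
    [-1,0,0,0,0],
    [-1,0,0,0,0],
    [-1,0,0,0,0],
    [-1,0,0,0,0]
  ],
  "newtons": 25
}}

```text
clock: 4.4
eef_pos: [545.3, -166.5, 48.0]
eef_rot: [-3.142, -0.0, 1.571]
wrist_force: [0.3, 0.2, -1.1]
finger_gap: 17.3
finger_force: 0.0
```

Call:
{"api": "arm_command", "payload": {
  "plan": [
    [-1,0,0,0,0],
    [-1,0,0,0,0],
    [-1,-0.0055,-0.00125,0,0],
    [-1,-0.0055,-0.00125,0,0],
    [-1,-0.0055,-0.00125,0,0],
    [-1,-0.0055,-0.00125,0,0],
    [-1,-0.0055,-0.00125,0,0],
    [-1,-0.0055,-0.00125,0,0],
    [-1,-0.0055,-0.00125,0,0],
    [-1,-0.005,-0.00125,0,0],
    [-1,0,0,0,0]
  ]
}}

```text
clock: 5.78
eef_pos: [535.2, -210.3, 48.0]
eef_rot: [-3.142, -0.0, 1.57]
wrist_force: [-0.1, 0.6, 0.4]
finger_gap: 0.7
finger_force: 0.0
```

```bash
python3 - <<'E'
from h import *
c=snap('wrist'); t=snap('top')
a=cv2.resize(c['img'][150:300,280:480],None,fx=4,fy=4,interpolation=cv2.INTER_CUBIC)
b=cv2.resize(t['img'][180:260,350:440],None,fx=2,fy=2,interpolation=cv2.INTER_CUBIC)
a[-160:,-180:]=b
cv2.imwrite('pics/w3.png',a); print(c['eye'])
# predicted pixel of a world point
for p in [(638.5,-177,42),(638.5,-177,35)]:
    q=rot(c).T@(np.array(p)-c['eye']); print(q[:2]/q[2]*c['fx']+[c['cx'],c['cy']])
E
```

```text
[ 536.7435419  -138.52322923  257.00306612]
[506.79061639 218.39202267]
[501.23848105 216.22959965]
```

View pics/w3.png

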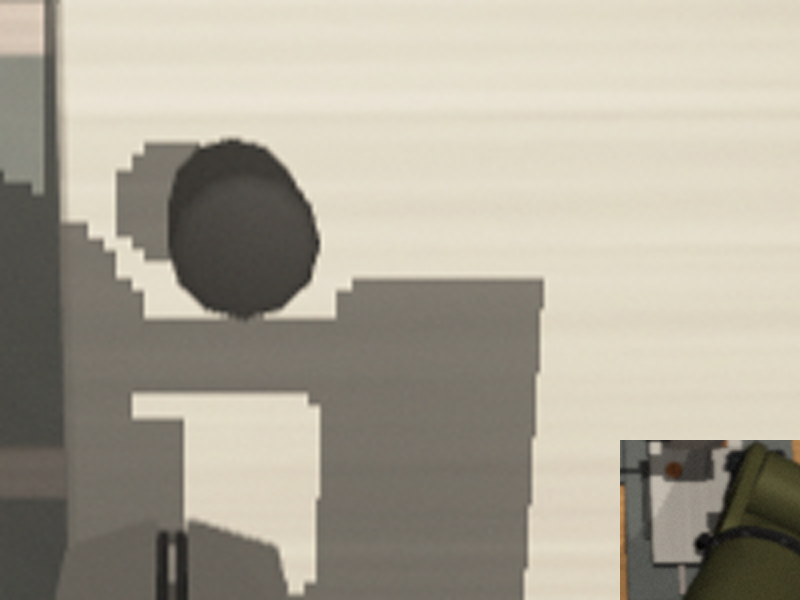

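The post slipped past the fingers: the gap is 0.7 mm and the post top is at crop (245,248). I'll locate it again.

```bash
python3 - <<'E'
from h import *
c=load('wrist');t=load('top')
print('post',ptz(c,280+245/4,150+247/4,75), pt(c,341,211))
print('round top',ptz(t,350+54/2-.3,180+30/2-.3,35), 'post',ptz(t,350+84/2,180+102/2,75))
P=cloud(c); m=(abs(P[...,2]-75)<4)&(abs(P[...,0]-545)<40)&(P[...,1]>-230)&(P[...,1]<-100)
print(m.sum(),np.median(P[m],0),P[m].min(0),P[m].max(0))
# fingers' apparent location
print('finger tip',ptz(c,280+172/4,150+535/4,48))
E
```

```text
post [ 545.23924121 -167.91636134   75.        ] [ 545.10209902 -167.50576744   75.35884711]
round top [ 647.87488946 -133.90140023   35.        ] post [ 537.75791589 -166.17920973   75.        ]
1111 [ 544.67422126 -167.05033117   75.15651488] [ 532.39373734 -201.9711599    71.02637117] [ 553.66526432 -158.60682055   78.94891468]
finger tip [ 536.69478918 -213.10217443   48.        ]
```

Call:
{"api": "arm_command", "payload": {
  "plan": [
    [1,0,0,0,0],
    [1,0,0,0,0],
    [1,0,0,0,0],
    [1,0,0,0,0],
    [1,0,0,0,0],
    [1,0.011,0.0025,0.001,0],
    [1,0.011,0.0025,0.001,0],
    [1,0.011,0.0025,0.001,0],
    [1,0.0098,0.0024,0.002,0],
    [-1,0,0,0,0],
    [-1,0,0,0,0],
    [-1,0,0,0,0],
    [-1,0,0,0,0],
    [-1,0,0,0,0],
    [-1,0,0,0,0],
    [-1,0,0,0,0]
  ],
  "newtons": 25
}}

```text
clock: 7.88
eef_pos: [545.2, -167.2, 43.1]
eef_rot: [3.142, 0.0, 1.571]
wrist_force: [-0.8, 0.5, 0.9]
finger_gap: 23.9
finger_force: 0.0
```

Call:
{"api": "arm_command", "payload": {
  "plan": [
    [-1,0,0,0,0],
    [-1,0,0,0,0],
    [-1,0,0,0,0],
    [-1,0,0,0,0]
  ]
}}

```text
clock: 8.38
eef_pos: [545.1, -167.2, 43.0]
eef_rot: [-3.141, -0.0, 1.571]
wrist_force: [-1.0, 0.4, 0.9]
finger_gap: 16.0
finger_force: 25.0
```

```bash
python3 - <<'E'
from h import *
c=snap('wrist')
cv2.imwrite('pics/w4.png',cv2.resize(c['img'][180:420,220:480],None,fx=2.5,fy=2.5,interpolation=cv2.INTER_CUBIC)); s=manip.read_state(); print(s['finger_gap'],s['finger_force'],s['eef_pos'])
E
```

```text
15.850591019551823 25.000034272670746 [ 545.13866105 -167.18535179   43.00724905]
```

View pics/w4.png

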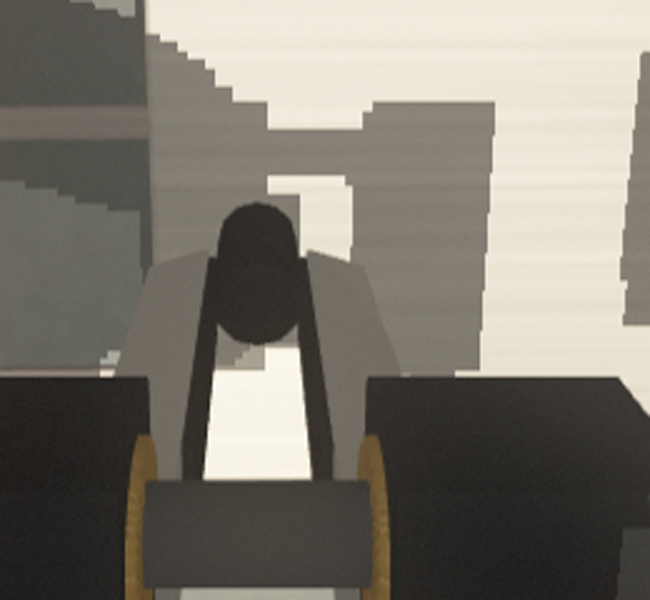

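The picture shows the post (about crop 258,290) held centrally between both pads, at 25 N. I'll lead it slowly and check the grip on the way.

Call:
{"api": "arm_command", "payload": {
  "plan": [
    [-1,-0.002,-0.0005,0,0],
    [-1,-0.003,-0.0005,0,0],
    [-1,-0.004,-0.001,0,0]
  ],
  "newtons": 25
}}

```text
clock: 8.8
eef_pos: [543.3, -176.3, 43.0]
eef_rot: [3.141, -0.0, 1.571]
wrist_force: [1.3, 1.2, -0.6]
finger_gap: 16.0
finger_force: 25.0
```

Holding. I'll do the rest of the move: −34.5 in y and −8 in x.

Call:
{"api": "arm_command", "payload": {
  "plan": [
    [-1,-0.0045,-0.001,0,0],
    [-1,-0.005,-0.0012,0,0],
    [-1,-0.005,-0.0012,0,0],
    [-1,-0.005,-0.0012,0,0],
    [-1,-0.005,-0.0012,0,0],
    [-1,-0.005,-0.0012,0,0],
    [-1,-0.003,-0.0005,0,0],
    [-1,-0.002,-0.0005,0,0],
    [-1,0,0,0,0]
  ]
}}

```text
clock: 9.93
eef_pos: [535.1, -211.0, 43.1]
eef_rot: [-3.142, 0.0, 1.571]
wrist_force: [0.8, -1.9, -1.2]
finger_gap: 15.9
finger_force: 25.0
```

```bash
python3 - <<'E'
from h import *
c=snap('wrist');t=snap('top'); s=snap('side')
a=np.zeros((600,800,3),np.uint8)
a[:360,:400]=cv2.resize(c['img'][130:310,400:600],None,fx=2,fy=2,interpolation=cv2.INTER_CUBIC)
a[:360,400:]=cv2.resize(t['img'][160:250,350:450],None,fx=4,fy=4,interpolation=cv2.INTER_CUBIC)
a[360:,:480]=cv2.resize(s['img'][165:225,300:420],None,fx=4,fy=4,interpolation=cv2.INTER_CUBIC)
cv2.imwrite('pics/w5.png',a); st=manip.read_state(); print(st['finger_gap'],st['eef_pos'])
for n,k in(('wrist',c),('side',s),('top',t)):
  for p in [(638.5,-177,42),(638.5,-177,35)]:
    q=rot(k).T@(np.array(p)-k['eye']); print(n,q[:2]/q[2]*k['fx']+[k['cx'],k['cy']])
E
```

```text
15.562907041832666 [ 535.11284066 -210.91976056   43.0458783 ]
wrist [511.27629763 218.88388297]
wrist [505.46062482 216.65229427]
side [345.44956461 195.91084201]
side [345.32762478 197.90016165]
top [392.77613184 197.24993819]
top [392.37072568 197.89339435]
```

View pics/w5.png

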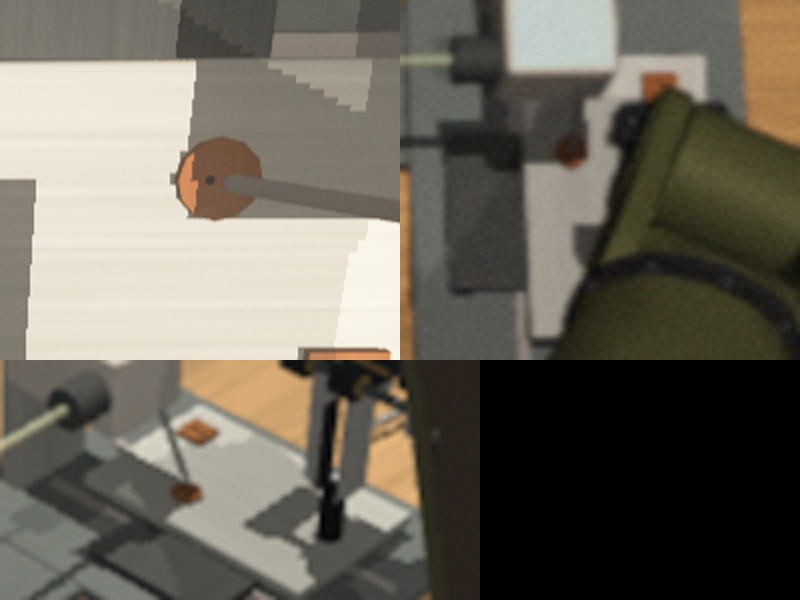

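In the wrist view the tip (228,183 in the crop) sits over the round button's middle (219,179) after allowing for the 7 mm parallax, to within about 1 mm. I'll rest there, then go to the square button at +64 in y and −44.5 in x.

Call:
{"api": "arm_command", "payload": {
  "plan": [
    [-1,0,0,0,0],
    [-1,0,0,0,0],
    [-1,0,0,0,0],
    [-1,0,0,0,0],
    [-1,0,0,0,0],
    [-1,0,0,0,0],
    [-1,0,0,0,0],
    [-1,0,0,0,0],
    [-1,0,0,0,0],
    [-1,0,0,0,0],
    [-1,0,0,0,0]
  ]
}}

```text
clock: 11.45
eef_pos: [535.2, -210.7, 43.1]
eef_rot: [-3.142, 0.0, 1.571]
wrist_force: [-1.0, -2.1, 0.5]
finger_gap: 15.9
finger_force: 25.0
```

Call:
{"api": "arm_command", "payload": {
  "plan": [
    [-1,0.002,-0.0014,0,0],
    [-1,0.004,-0.0028,0,0],
    [-1,0.004,-0.0028,0,0],
    [-1,0.004,-0.0028,0,0],
    [-1,0.004,-0.0028,0,0],
    [-1,0.004,-0.0028,0,0],
    [-1,0.004,-0.0028,0,0],
    [-1,0.004,-0.0028,0,0],
    [-1,0.004,-0.0028,0,0],
    [-1,0.004,-0.0028,0,0],
    [-1,0.004,-0.0028,0,0],
    [-1,0.004,-0.0028,0,0],
    [-1,0.004,-0.0028,0,0],
    [-1,0.004,-0.0028,0,0],
    [-1,0.004,-0.0028,0,0],
    [-1,0.004,-0.0026,0,0],
    [-1,0.002,-0.0013,0,0],
    [-1,0,0,0,0]
  ]
}}

```text
clock: 13.7
eef_pos: [490.5, -146.4, 43.0]
eef_rot: [-3.141, -0.001, 1.571]
wrist_force: [-0.2, 0.6, -0.5]
finger_gap: 15.6
finger_force: 25.0
```

```bash
python3 - <<'E'
from h import *
c=snap('wrist')
q=rot(c).T@(np.array((638.5,-177,42))-c['eye']); u,v=(q[:2]/q[2]*c['fx']+[c['cx'],c['cy']]).astype(int)
q2=rot(c).T@(np.array((638.5,-177,35))-c['eye']); print(u,v,q2[:2]/q2[2]*c['fx']+[c['cx'],c['cy']]-[u,v])
u0,v0=u-60,v-45; print(u0,v0,manip.read_state()['finger_gap'])
cv2.imwrite('pics/w6.png',cv2.resize(c['img'][v0:v0+90,u0:u0+120],None,fx=5,fy=5,interpolation=cv2.INTER_CUBIC))
E
```

```text
575 328 [-7.13095615 -4.57501786]
515 283 15.939814090546962
```

View pics/w6.png

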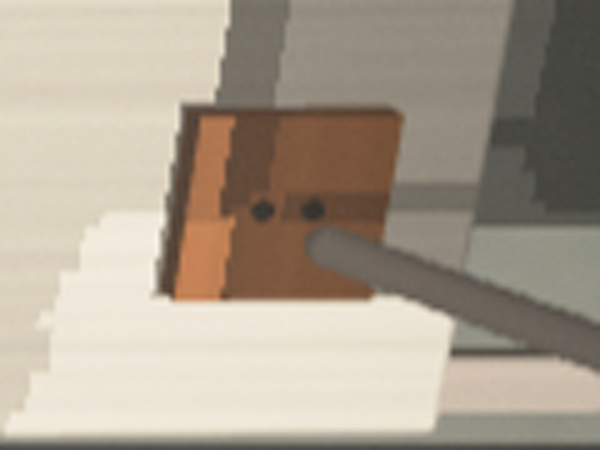

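The tip's end (about 323,242) is over the square button's middle (holes at 288,210) within about 1 mm once parallax is allowed for. I'll release, rise and travel to above the tall cell.

Call:
{"api": "arm_command", "payload": {
  "plan": [
    [0.2,0,0,0,0],
    [0.2,0,0,0,0],
    [0.2,0,0,0,0],
    [0.2,0,0,0,0],
    [0.2,0,0,-0.03,0],
    [0.6,0,0,-0.05,0],
    [1,0,0,-0.05,0],
    [1,0,0,-0.02,0],
    [1,0.05,0.0055,0,0],
    [1,0.05,0.0055,0,0],
    [1,0.05,0.0055,0,0],
    [1,0.05,0.0055,0,0],
    [1,0.05,0.0055,0,0],
    [1,0.05,0.0055,0,0],
    [1,0.05,0.0055,0,0],
    [1,0.05,0.0055,0,0],
    [1,0,0,0,-0.12],
    [1,0,0,0,0]
  ]
}}

```text
clock: 16.0
eef_pos: [534.5, 253.6, 192.7]
eef_rot: [-3.141, 0.0, 1.691]
wrist_force: [-0.7, -0.4, -0.4]
finger_gap: 93.8
finger_force: 0.0
```

```bash
python3 - <<'E'
from h import *
s=manip.read_state(); print(s['eef_pos'],s['eef_rot'])
for n in('wrist','top'):
    c=snap(n); P=cloud(c)
    m=(P[...,2]>86)&(P[...,2]<95)&(abs(P[...,0]-534)<45)&(abs(P[...,1]-253)<45)
    if m.sum()>5:
        k=cv2.connectedComponentsWithStats(m.astype(np.uint8))
        i=1+k[2][1:,4].argmax(); q=P[k[1]==i]; r=cv2.minAreaRect(q[:,:2].astype(np.float32)); print(n,len(q),np.round(r[0],1),np.round(r[1],1),round(r[2],2),np.median(q[:,2]))
    m=(P[...,2]>23)&(P[...,2]<27.5)&(abs(P[...,0]-534)<60)&(abs(P[...,1]-253)<125)
    r=cv2.minAreaRect(P[m][:,:2].astype(np.float32)); print('rack',m.sum(),np.round(r,1) if 0 else r)
t=load('top'); P=cloud(t); m=(abs(P[...,2]-75)<4)&(P[...,0]>460)&(P[...,0]<520)&(P[...,1]>-180)&(P[...,1]<-110); print('post',m.sum(),P[m].mean(0))
E
```

```text
[534.52314222 253.57188417 192.73221933] [-3.14105336e+00  1.98961068e-04  1.69098308e+00]
wrist 1005 [535.3 252.5] [19.6 34.2] 6.61 90.31137181661217
rack 9085 ((535.0142822265625, 251.85914611816406), (60.12145233154297, 200.58489990234375), 6.105716228485107)
rack 244 ((540.9882202148438, 191.27713012695312), (60.945960998535156, 73.0132827758789), 8.383666038513184)
post 32 [ 490.53937923 -144.69131511   74.63820089]
```

Call:
{"api": "arm_command", "payload": {
  "plan": [
    [1,0,0.0005,0.03,0],
    [1,0,0,0.03,0],
    [1,0,0,0.03,0],
    [1,0,0,0.03,0],
    [1,0,0,0.02,0],
    [-1,0,0,0,0],
    [-1,0,0,0,0],
    [-1,0,0,0,0],
    [-1,0,0,0,0],
    [-1,0,0,0,0],
    [-1,0,0,0,0],
    [-1,0,0,0,0],
    [-1,0,0,0,0],
    [-1,0,0,0,0],
    [-1,0,0,0,0],
    [-1,0,0,0,0]
  ],
  "newtons": 20
}}

```text
clock: 18.1
eef_pos: [535.2, 253.4, 53.0]
eef_rot: [-3.142, -0.0, 1.691]
wrist_force: [-0.5, 0.4, -0.3]
finger_gap: 19.7
finger_force: 20.0
```

Call:
{"api": "arm_command", "payload": {
  "plan": [
    [-1,0,0,-0.005,0],
    [-1,0,0,-0.01,0],
    [-1,0,0,-0.02,0],
    [-1,0,0,-0.02,0],
    [-1,0,0,-0.025,0],
    [-1,0,0,-0.025,0],
    [-1,0,0,-0.025,0],
    [-1,0,0,-0.025,0],
    [-1,0,0,-0.02,0],
    [-1,0,0,0,0.12],
    [-1,0,0,0,0]
  ]
}}

```text
clock: 19.48
eef_pos: [535.2, 253.3, 228.7]
eef_rot: [3.141, -0.0, 1.571]
wrist_force: [-0.3, -1.4, -1.5]
finger_gap: 19.6
finger_force: 20.0
```

```bash
python3 - <<'E'
from h import *
s=manip.read_state(); print(s['eef_pos'],s['eef_rot'],s['finger_gap'],s['finger_force'])
c=snap('wrist'); P=cloud(c); e=s['eef_pos']
m=(abs(P[...,0]-e[0])<40)&(abs(P[...,1]-e[1])<40)&(P[...,2]>e[2]-60)&(P[...,2]<e[2]+60)
q=P[m]; print(len(q),q.min(0),q.max(0))
E
```

```text
[535.17135346 253.32745281 228.73950772] [ 3.14095119e+00 -2.51090217e-04  1.57137284e+00] 19.601713438701555 19.960210025310516
5705 [514.47390346 234.83761128 185.34681084] [558.38706721 269.79734123 288.73781113]
```

Call:
{"api": "arm_command", "payload": {
  "plan": [
    [-1,-0.012,0.0055,0,0],
    [-1,-0.025,0.012,0,0],
    [-1,-0.025,0.012,0,0],
    [-1,-0.025,0.012,0,0],
    [-1,-0.025,0.012,0,0],
    [-1,-0.025,0.012,0,0],
    [-1,-0.025,0.012,0,0],
    [-1,-0.025,0.012,0,0],
    [-1,-0.025,0.012,0,0],
    [-1,-0.025,0.012,0,0],
    [-1,-0.025,0.011,0,0],
    [-1,-0.025,0.011,0,0],
    [-1,-0.012,0.0055,0,0],
    [-1,0,0,0,0],
    [-1,0,0,0,0]
  ]
}}

```text
clock: 21.4
eef_pos: [676.0, -44.9, 228.1]
eef_rot: [-3.142, -0.0, 1.572]
wrist_force: [-0.5, 0.4, -1.1]
finger_gap: 20.2
finger_force: 20.0
```

```bash
python3 - <<'E'
from h import *
s=manip.read_state(); print(s['eef_pos'],s['eef_rot'],s['finger_gap'])
c=snap('wrist'); t=load('top')
for n,k in(('wrist',c),('top',t)):
    P=cloud(k)
    for nm,y0,y1,z0,z1 in(('lamptube',-20,30,135,152),('inlet',-118,-80,135,150),('lamp',5,90,150,164),('head',-200,-100,155,168)):
        m=(P[...,0]>620)&(P[...,0]<770)&(P[...,1]>y0)&(P[...,1]<y1)&(P[...,2]>z0)&(P[...,2]<z1)
        q=P[m]
        if len(q)>5: print(n,nm,len(q),'x',np.round(np.percentile(q[:,0],[1,50,99]),1),'y',np.round(np.percentile(q[:,1],[1,50,99]),1),'z',np.round(q[:,2].max(),1), 'crest', np.round(q[q[:,2]>q[:,2].max()-2.5][:,:2].mean(0),1))
cv2.imwrite('pics/w7.png',c['img'])
E
```

```text
[676.00920296 -44.94702869 228.11401791] [-3.14154461e+00 -1.45826398e-04  1.57166788e+00] 20.160116004239953
wrist lamptube 1549 x [659.7 676.7 693.3] y [-7.3  5.  17. ] z 150.9 crest [676.5   4.2]
wrist inlet 243 x [694.5 747.5 766.4] y [-117.5 -116.7 -115.8] z 149.1 crest [ 694.4 -117.1]
wrist lamp 7960 x [647.2 676.1 705.3] y [18.6 48.2 76.6] z 163.0 crest [676.2  47.5]
wrist head 1764 x [658.7 678.3 703.5] y [-186.8 -132.1 -118.4] z 165.4 crest [ 679.9 -137.5]
top lamptube 124 x [645.7 672.2 691.9] y [-15.    6.6  29.1] z 151.2 crest [673.1   7.3]
top inlet 162 x [660.8 674.9 760.6] y [-116.2 -103.4  -84.7] z 150.0 crest [ 687.5 -104.5]
top lamp 518 x [645.3 673.5 702.4] y [19.4 47.5 77.8] z 164.0 crest [672.1  49.9]
top head 1146 x [657.3 709.6 763.8] y [-185.9 -150.5 -115.9] z 168.0 crest [ 711.1 -150.8]
```

View pics/w7.png

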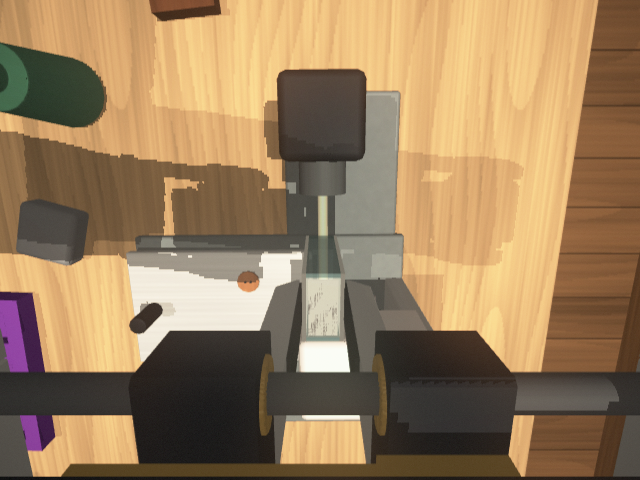

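The view shows the cell held upright in the jaws around (323,300), below the lamp box (322,115) and its tube (322,177), with the beam at (322,215). Lowering it into the gap.

Call:
{"api": "arm_command", "payload": {
  "plan": [
    [-1,-0.0014,0.0004,0,0],
    [-1,0,0,0.008,0],
    [-1,0,0,0.012,0],
    [-1,0,0,0.012,0],
    [-1,0,0,0.012,0],
    [-1,0,0,0.012,0],
    [-1,0,0,0.01,0],
    [-1,0,0,0.006,0],
    [-1,0,0,0.003,0],
    [-1,0,0,0,0],
    [-1,0,0,0,0],
    [-1,0,0,0,0],
    [-1,0,0,0,0]
  ]
}}

```text
clock: 23.08
eef_pos: [676.7, -47.1, 153.2]
eef_rot: [3.141, 0.0, 1.571]
wrist_force: [0.4, -0.6, -0.6]
finger_gap: 19.6
finger_force: 20.0
```

```bash
python3 - <<'E'
from h import *
s=manip.read_state(); print(s['eef_pos'],s['eef_rot'],s['finger_gap'],s['finger_force'])
c=snap('wrist'); P=cloud(c)
m=(P[...,0]>650)&(P[...,0]<702)&(P[...,1]>-75)&(P[...,1]<-18)&(P[...,2]>100)&(P[...,2]<188)
q=P[m]; w=q[q[:,1]>-34]; print('clear face',len(w),np.round(np.percentile(w,[1,50,99],axis=0),1))
# yaw/tilt of +y clear face by plane fit
A=np.c_[w[:,0],w[:,2],np.ones(len(w))]; print(np.linalg.lstsq(A,w[:,1],rcond=None)[0])
m=(P[...,0]>655)&(P[...,0]<698)&(P[...,1]>-80)&(P[...,1]<-15)&(abs(P[...,2]-190)<4)
q=P[m]; print('top',len(q)); 
if len(q)>5: print(np.percentile(q,[1,50,99],axis=0).round(1), cv2.minAreaRect(q[:,:2].astype(np.float32)))
t=snap('top');P=cloud(t); m=(abs(P[...,2]-75)<4)&(P[...,0]>460)&(P[...,0]<520)&(P[...,1]>-180)&(P[...,1]<-110); print('post',P[m].mean(0) if m.any() else None)
E
```

```text
[676.65952869 -47.06202439 153.21417422] [3.14134694e+00 4.47209832e-05 1.57079872e+00] 19.629121289103338 19.959621727466583
clear face 1508 [[667.6 -31.6 112.3]
 [677.5 -31.1 154.1]
 [687.4 -18.8 187.5]]
[-1.09794164e-02 -5.76046410e-02 -1.35935925e+01]
top 3251
[[660.8 -64.9 186.9]
 [677.7 -45.4 190.6]
 [694.5 -31.  193.5]] ((676.9801025390625, -47.98204803466797), (34.79651641845703, 41.63078689575195), 89.02982330322266)
post None
```

Call:
{"api": "arm_command", "payload": {
  "plan": [
    [-1,0.0006,-0.0006,0,0],
    [-1,0,0,0,0],
    [-1,0,0,0,0],
    [-1,0,0,0,0],
    [-1,0,0,0,0],
    [-1,0,0,0,0],
    [-1,0,0,0,0]
  ]
}}

```text
clock: 24.05
eef_pos: [676.0, -46.5, 153.1]
eef_rot: [-3.142, -0.0, 1.571]
wrist_force: [0.1, -0.1, -0.8]
finger_gap: 19.3
finger_force: 20.0
```

```bash
python3 -c "
from h import *
print(ticket.sign_off())"
```

```text
the job is handed in; nothing more can be done
None
```

The job is handed in, no verdict returned: the round button rested under the tip for over a second, the carrier was left at the square button (each about 1 mm off by camera; post not re-seen at the end), and the tall cell is held upright in the beam gap, about 1 mm from centre, after about 24 s; my first grip on the post missed without moving the carrier.

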